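Check the treat tubs in and lock up the console

ROBOT

A 7-joint arm with a two-finger parallel gripper is mounted at the origin on the work surface. World frame = base frame: x ahead of the robot, y to its left, z up, the work surface at z = 0. Lengths are in mm, angles in rad, forces in N, time in s.
With the tool pointing down it reaches from about 400 to 900 mm from the base axis. Payload 5.6 kg.
Tool frame: the origin (TCP) lies midway between the tips of the shut fingers; the grasp point (between the pads) lies 19 mm behind it; z points along the fingers, y is the line along which they close (so a half turn about z gives the same grasp; the last joint's range is limited). The gripper opens to 92 mm and grips with 3 to 60 N. Pads are 20 mm wide; open, the fingers measure 128 mm over their backs; the gripper's body (75 mm by 189 mm) begins 69 mm behind the grasp point.
Start: joints at [-1.222, 0.468, -0.012, 1.603, 0.006, 1.071, -0.056], TCP at [248.246, 600.736, 183.392] pointing down, gripper open.
Joint ranges: [-2.53, 2.53], [-0.31, 2.02], [-1.57, 1.55], [0.28, 2.44], [-1.29, 4.43], [0.15, 1.84], [-2.92, 2.92]. Speed limits (rad/s): [2.57, 2.57, 3.14, 3.14, 3.14, 3.14, 3.14].

INTERFACE

Orientations are given as a rotation vector (axis times angle).
In Python, from cell import robot, grip, kin, viewer gives the robot as it stands. Calls block until the motion is done:
- robot.movep(position, orientation): joint-space move of the TCP to a pose.
- robot.servo_line(position, feed=150, rotation=None): straight line of the TCP; rotation=None keeps the orientation; feed is the mean speed in mm/s.
- robot.goto_joints(angles): joint-space move.
- grip(opening, newtons=None): opening from 0.0 (shut) to 1.0 (fully open); newtons is the grip in N (None keeps the last); returns when the fingers have stopped.
- robot.hold(seconds).
- kin.ik(position, orientation): joint angles nearest the present ones, or None.
- robot.observe(): the state.
- viewer.read_camera(name): name is "side" or "top" or "wrist"; returns the picture (480x640x3 uint8, red, green, blue); there is no depth.
- viewer.camera_info(name): a dict with "camera_matrix" (3x3 intrinsics, pixels), "R" (3x3) and "t" (3): a world point X has camera coordinates R X + t. Camera axes: x right, y down, z forward; pixel columns grow to the right and rows downward; lengths in mm; the calibration is good to about 2 mm. A picture is of the moment at which its call begins: read the wrist's pose just before it. camera_info takes no time and is no camera call; for the wrist camera it gives the pose at the moment of the call.
A pose or a line that the arm cannot do raises robot.IKError and nothing moves.
- robot.job_done(): hands the job in; it is judged then, once.
Trained networks look in the newest picture that a camera, given by its name, has taken for a name from the list of things; names that differ only in an ending like _2 or _b are one class to them, and where a whole thing is asked for, a point or a joint stands for the part that bears it (a point fixed in the world has none). Each returns a list of dicts, best first, with "confidence" (0 to 1); they miss things now and then, are a little off and sometimes report something else, mostly with a low value. They report only what shows in the picture. A call takes as long as a camera call.
- viewer.silhouettes(name, camera): "mask" (480x640 bool, what is visible of it).
- viewer.pinpoint(name, camera): "at" ([x, y, z] in mm, in the coordinates of the camera as it stood for that picture, good to about 4 mm: a listed point, or the origin of a listed thing).
The state is a dict: "t": time; "joints": joint angles; "joint_velocities": joint speeds; "joint_torque": joint torques, N m; "tcp_pos": TCP position; "tcp_rot": TCP orientation; "contact_force": force on the tool from outside, world axes, zero at the start; "wrist_torque": the same for the moment, N m; "grip_width": opening from 0.0 (shut) to 1.0 (fully open); "grip_force": force on a finger pad.
Only numpy, scipy, OpenCV 4.12 (cv2) and the standard library are available. Lean on these libraries where they do the work, as an engineer would, in place of code of your own. Each camera call takes 0.05 s, during which the arm holds its last target. There are 200 camera calls.

TASK

Put the key fully into the console's key switch and turn it clockwise all the way on; with the switch on, hold the tag reader upright and steady for a good second about 4 cm above the tag on each tub that is there, first yellow, then green, then blue. Stand every tub upright in its own slot of the wooden rack, hang the reader by its handle on the hook, and, once all tubs are read, turn the switch all the way back off and put the key back in its stand. Let go of everything and leave the bowl, chew ring, clicker, scoop, brush and bottle where they are.

Things in the scene. Friction and masses are not known exactly. Their poses are not given: they have to be found in the camera images.
- key: upright switch key, 68 mm tall, 40 g. Origin: centre of the blade's tip (lowest point), z up. Brass blade 0 to 22 mm, 12 mm along x, 5 mm along y, same after half a turn; shoulder disc 24 mm across, 22 to 26 mm; neck 10 mm across to 36 mm; flat red grip 36 to 68 mm, 30 mm wide (x), 8 mm thick (y): pinch it across y
- keystand: fixed wooden block 70 x 70 mm, 40 mm high, in which the key stands at the start. Origin: centre of its underside, z up
- keystand_hole0 (a point): centre of the mouth of the key stand's hole, on the top of the block (40 mm high); the hole is 16 mm along the stand's x by 9 mm along its y, 30 mm deep; the key's shoulder rests on the block, with the key's tip 18 mm above the counter
- keyhole (a point): mouth centre of the keyway, 90 mm above the counter, atop the round steel switch cylinder (58 mm across, 30 mm high, red mark) on the fixed grey console (130 x 170 mm, 60 mm high). Keyway 13.6 mm along this point's x, 6.6 mm along y, 26 mm deep; turns with the cylinder. Key home: shoulder on the cylinder, tip 22 mm below the mouth. When off, x points away from the robot within 0.4 rad
- lock (a joint): turn of the key switch in rad: 0 off, 1.3 on (a stop at both ends); grows clockwise seen from above; stays where it is left (friction 0.04 N m). The key has about 0.15 rad of play in the keyway. Pressed hard against a stop the key binds: let it go slack before drawing it out. On above 1.0, off below 0.3
- reader: tag reader, 200 g, standing nose-down. Origin: centre of the flat nose face (lowest), z up. Black nose 54 mm across, 0 to 22 mm; orange stem 28 x 28 mm to 130 mm (pinch it across x); on its +y side a black D handle of 8 mm bar, top bar at 118 mm, bottom bar at 62 mm, outer bar at y 55 mm: opening z 66 to 114 mm, y 14 to 51 mm, looked through along x
- reader_handle (a point): underside of the middle of the handle's top bar, at reader (0, 33, 114) mm
- hookstand: fixed steel hook stand: base 100 x 100 x 12 mm; 12 mm post 175 mm high at x = +35 mm; level hook arm of 8 mm round bar, axis 165 mm high, from the post to x = -55 mm, its end turned up to x = -62 mm, top 183 mm high. Origin: centre of the base's underside, z up; the hook points to its -x
- hook_seat (a point): axis of the hook arm where the handle should hang, at hook stand (-20, 0, 165) mm
- rack: fixed wooden rack with three square slots in a row along its y; 100 (x) x 284 (y) mm, 40 mm high, walls 8 mm, floor 8 mm thick. Origin: centre of its underside, z up
- slot0 (a point): centre of the floor of rack slot 0 (y = -92 mm in the rack's frame); slot 84 mm along x by 84 to 86 mm along y, floor 8 mm above the counter, walls to 40 mm
- slot1 (a point): centre of the floor of rack slot 1 (y = 0 mm in the rack's frame); slot 84 mm along x by 84 to 86 mm along y, floor 8 mm above the counter, walls to 40 mm
- slot2 (a point): centre of the floor of rack slot 2 (y = 92 mm in the rack's frame); slot 84 mm along x by 84 to 86 mm along y, floor 8 mm above the counter, walls to 40 mm
- tub_yellow: white round plastic tub with a fixed yellow lid, 68 mm across, 250 g. Origin: centre of its underside, z up. Lid top at 66 mm; yellow round grip knob on the lid, 24 mm across, from 66 to 94 mm, black tag on its top. May be absent
- tub_green: white round plastic tub with a fixed green lid, 68 mm across, 250 g. Origin: centre of its underside, z up. Lid top at 66 mm; green round grip knob on the lid, 24 mm across, from 66 to 94 mm, black tag on its top. May be absent
- tub_blue: white round plastic tub with a fixed blue lid, 68 mm across, 250 g. Origin: centre of its underside, z up. Lid top at 66 mm; blue round grip knob on the lid, 24 mm across, from 66 to 94 mm, black tag on its top. May be absent
- bowl: blue silicone bowl, 140 mm across, 50 mm high; a bystander, to be left alone. Origin: centre of its underside
- chewring: white nylon chew ring, 90 mm across, 18 mm thick, lying flat; a bystander, to be left alone. Origin: centre of its underside
- clicker: black clicker, 35 x 55 x 18 mm; a bystander, to be left alone. Origin: centre of its underside
- scoop: aluminium scoop, about 200 mm long, 35 mm high; a bystander, to be left alone. Origin: centre of its underside
- brush: brown grooming brush, 185 mm long, 25 mm high, bristles down; a bystander, to be left alone. Origin: centre of its underside
- shampoo: green bottle, 60 mm across, 130 mm tall; a bystander, to be left alone. Origin: centre of its underside

How it is judged (in metres and radians):
On the way, in this order (a step that is already met when the one before it is completed fails the run):
1. key fully home in the switch and the switch turned on (horizontal distance between key and keyhole below 0.005 m and z of key in the frame of keyhole below -0.017 m and angle between key's own z axis and vertical below 0.15 rad and value of joint lock above 1 rad), for 0.2 s.
2. the reader held steady, nose down, 15 to 75 mm above the tag of the yellow tub, within 15 mm sideways, for 1 s (horizontal distance between reader and tub_yellow below 0.015 m and z of reader in the frame of tub_yellow between 0.109 and 0.169 m and angle between the z axis of reader and the z axis of tub_yellow, either way round below 0.2 rad), for 1 s.
3. the reader held steady, nose down, 15 to 75 mm above the tag of the green tub, within 15 mm sideways, for 1 s (horizontal distance between reader and tub_green below 0.015 m and z of reader in the frame of tub_green between 0.109 and 0.169 m and angle between the z axis of reader and the z axis of tub_green, either way round below 0.2 rad), for 1 s.
4. the reader held steady, nose down, 15 to 75 mm above the tag of the blue tub, within 15 mm sideways, for 1 s (horizontal distance between reader and tub_blue below 0.015 m and z of reader in the frame of tub_blue between 0.109 and 0.169 m and angle between the z axis of reader and the z axis of tub_blue, either way round below 0.2 rad), for 1 s.
5. after the last reading, the switch (on until then) turned back off (value of joint lock below 0.3 rad), for 0.2 s.
At the end, for the whole second after the job is handed in: switch off (below 0.3 rad); key upright in its stand, within 8 mm of the hole's centre and down to within 5 mm; reader hanging still on the hook by its handle, clear of the counter; every tub present upright at rest on the floor of a rack slot (within 16 mm of the slot's centre) (value of joint lock below 0.3 rad and horizontal distance between key and keystand_hole0 below 0.008 m and z of key in the frame of keystand below 0.023 m and angle between key's own z axis and vertical below 0.2 rad and linear speed of each of key, tub_yellow, tub_green, tub_blue below 0.03 m/s and contact force between reader and hookstand above 0.3 N and distance between reader_handle and hook_seat below 0.05 m and height (world z) of reader above 0.025 m and linear speed of reader below 0.05 m/s and (horizontal distance between tub_yellow and slot0 below 0.016 m or horizontal distance between tub_yellow and slot1 below 0.016 m or horizontal distance between tub_yellow and slot2 below 0.016 m) and z of each of tub_yellow, tub_green, tub_blue in the frame of slot1 below 0.006 m and angle between each of tub_yellow, tub_green, tub_blue's own z axis and vertical below 0.12 rad and (horizontal distance between tub_green and slot0 below 0.016 m or horizontal distance between tub_green and slot1 below 0.016 m or horizontal distance between tub_green and slot2 below 0.016 m) and (horizontal distance between tub_blue and slot0 below 0.016 m or horizontal distance between tub_blue and slot1 below 0.016 m or horizontal distance between tub_blue and slot2 below 0.016 m)); the robot touches nothing.
It fails at once if the bowl, chew ring, clicker, scoop, brush or bottle shoved more than 4 cm (distance of any of bowl, chewring, clicker, scoop, brush, shampoo from where it was at the start of the episode above 0.04 m).
Of tub_yellow, tub_green, tub_blue only 2 to 3 are there at a start; the rules pass over those that are not, and their reading is None.
At some moment in a run one of tub_yellow, tub_green, tub_blue may be knocked a few centimetres aside while the robot is not near it.
It also fails if it takes over 210 s, if anything falls off the work surface, if the arm or the gripper's body presses on something with over 40 N, if the wrist force passes 120 N, or if a joint passes its speed limit or range.

## Working session

There is one attempt and no reset: what is moved stays moved. The work goes in short steps, each a Python script; the robot and the scene stay as the last script left them, time stands still between calls to the robot, and variables do not carry over. Pictures are saved under pics/ and viewed, at most 14 in all, crops included, and the job is handed in when it is done.

```bash
ls; mkdir -p pics
cat > h.py <<'E'
import numpy as np, cv2
from cell import robot, grip, kin, viewer
from scipy.spatial.transform import Rotation as Rn
def cam(name):
    i=viewer.camera_info(name); return np.array(i["camera_matrix"]),np.array(i["R"]),np.array(i["t"])
def pin(name,c,info=None,n=2):
    K,R,t=info or cam(c); o=[]
    for d in viewer.pinpoint(name,c)[:n]:
        o.append((np.round(R.T@(np.array(d["at"])-t),1),round(d["confidence"],2)))
    return o
def save(img,f): cv2.imwrite("pics/"+f,cv2.cvtColor(img,cv2.COLOR_RGB2BGR))
E
python3 - <<'E'
from h import *
o=robot.observe(); print(o['t'],o['tcp_pos'],o['tcp_rot'],o['grip_width'])
for c in ['top','side']:
    im=viewer.read_camera(c); save(im,c+'0.png')
    for n in ['key','keystand','keystand_hole0','keyhole','reader','reader_handle','hookstand','hook_seat','rack','slot0','slot1','slot2','tub_yellow','tub_green','tub_blue','bowl','chewring','clicker','scoop','brush','shampoo']:
        print(c,n,pin(n,c))
print(cam('wrist'),robot.observe()['t'])
E
```

```text
pics
0.0 [248.03403972 600.16184708 182.45920455] [-6.11514113e-01 -3.08128457e+00  2.62014130e-03] 0.9992660285209701
top key [(array([463.2, 240.1,  14.8]), 0.63)]
top keystand [(array([458.4, 243.8,  -1.4]), 0.88), (array([464.9, 248. ,  39.9]), 0.21)]
top keystand_hole0 [(array([463.4, 245.9,  34.9]), 0.58)]
top keyhole [(array([531.5, 372.2,  85.3]), 0.83)]
top reader [(array([ 444.9, -304. ,    1.2]), 0.58), (array([440. , -12.2,  -2.1]), 0.36)]
top reader_handle [(array([ 486.9, -317.9,  107.5]), 0.66), (array([ 7.593e+02,  2.452e+02, -1.000e-01]), 0.33)]
top hookstand [(array([ 630.4, -356.8,   -4.3]), 0.74), (array([ 609.9, -359.7,  167.2]), 0.29)]
top hook_seat [(array([ 611.1, -359.1,  169.7]), 0.56), (array([649.6,  85.3,   9.8]), 0.56)]
top rack [(array([646. ,  -3.2,  -1.7]), 0.9)]
top slot0 [(array([ 641.6, -104.3,    7.8]), 0.95), (array([651.1,  84.5,   7.7]), 0.79)]
top slot1 [(array([ 641.6, -104.3,    7.8]), 0.95), (array([651.1,  84.5,   7.7]), 0.79)]
top slot2 [(array([ 641.6, -104.3,    7.8]), 0.95), (array([651.1,  84.5,   7.7]), 0.79)]
top tub_yellow [(array(
[... 1650 characters left out ...]
]), 0.93)]
side clicker [(array([390. , 370.2,  -2.3]), 0.9)]
side scoop [(array([813.2, -21.6,   2. ]), 0.74), (array([653.7,  78.7,   7. ]), 0.26)]
side brush [(array([378.6, 458.2,  -1.6]), 0.97), (array([390.4, 371.7,  -2. ]), 0.44)]
side shampoo [(array([ 7.584e+02, -2.574e+02, -4.000e-01]), 0.85)]
(array([[367.06516369,   0.        , 318.86953315],
       [  0.        , 367.06516369, 244.28587466],
       [  0.        ,   0.        ,   1.        ]]), array([[ 3.81867237e-01,  9.24217186e-01, -8.17171050e-05],
       [ 8.84946001e-01, -3.65615701e-01,  2.88436709e-01],
       [ 2.66548286e-01, -1.10216844e-01, -9.57498960e-01]]), array([-649.87286861,  -32.33636797,  392.77647753])) 2.2
```

View pics/top0.png

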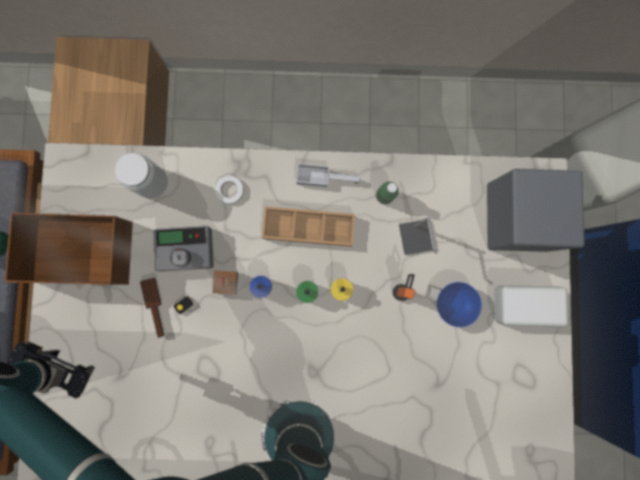

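View pics/side0.png

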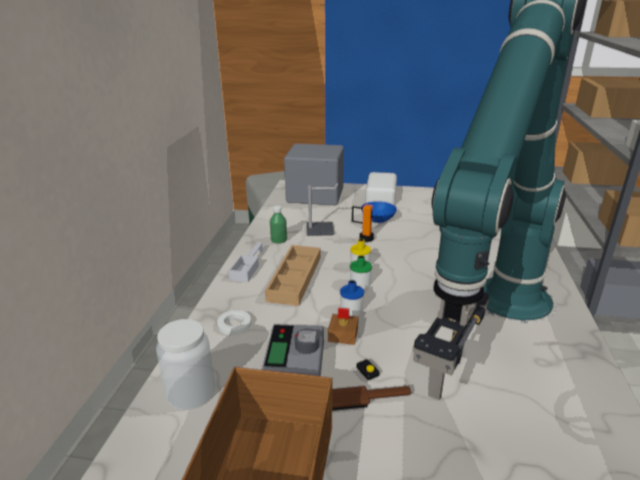

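The top view shows yellow (341,289), green (307,291) and blue (260,286) tubs, the key stand (226,281), console (183,250), reader (404,293), hook (416,237) and rack (309,226). The side view agrees with it, so all three tubs are present. Next, a wrist survey of the key and console.

```bash
cat >> h.py <<'E'
def down(psi):
    y=np.array([np.cos(psi),np.sin(psi),0]); z=np.array([0,0,-1.]); x=np.cross(y,z)
    return Rn.from_matrix(np.column_stack([x,y,z])).as_rotvec()
def look(names,f,n=1):
    inf=cam('wrist'); im=viewer.read_camera('wrist'); save(im,f+'.png')
    np.savez('pics/'+f+'.npz',K=inf[0],R=inf[1],t=inf[2])
    for m in names: print(f,m,pin(m,'wrist',inf,n))
    return im,inf
def ray(inf,uv,z):
    K,R,t=inf; d=R.T@np.linalg.solve(K,[uv[0],uv[1],1]); c=-R.T@t
    return (c+d*(z-c[2])/d[2])[:2]
def T(): return round(robot.observe()['t'],1)
E
python3 - <<'E'
from h import *
robot.movep([510,330,230],down(np.pi/2)); print(T())
N=['key','keystand_hole0','keyhole','keystand']
look(N,'w1')
robot.movep([470,270,200],down(np.pi/2)); print(T())
look(N,'w2')
E
```

```text
3.6
w1 key [(array([465.2, 244.3,  17.4]), 0.57)]
w1 keystand_hole0 [(array([461.1, 240.2,  41.7]), 0.74)]
w1 keyhole [(array([535.8, 371.4,  88.3]), 0.81)]
w1 keystand [(array([461.7, 244.8,   3.7]), 0.92)]
4.3
w2 key [(array([464. , 241.6,  16.4]), 0.86)]
w2 keystand_hole0 [(array([461.7, 243.9,  44.1]), 0.55)]
w2 keyhole [(array([540.4, 369.6,  88.5]), 0.65)]
w2 keystand [(array([463.2, 244.8,   6.6]), 0.64)]
```

Run:
```python
import cv2,numpy as np
a=cv2.imread('pics/w1.png');b=cv2.imread('pics/w2.png')
cv2.imwrite('pics/w12.png',np.hstack([cv2.resize(a,(400,300)),cv2.resize(b,(400,300))]))
```

```text
(no output)
```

View pics/w1.png

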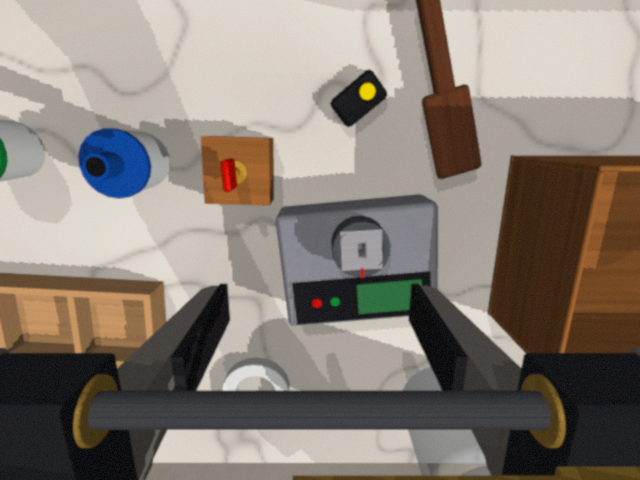

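The wrist picture shows the key's red grip at (229,175), the stand at (238,170), and the cylinder with its slot at (362,249), red mark below it. I'll extract precise positions and yaws from both views.

```bash
cat >> h.py <<'E'
def load(f):
    z=np.load('pics/'+f+'.npz'); return cv2.cvtColor(cv2.imread('pics/'+f+'.png'),cv2.COLOR_BGR2RGB),(z['K'],z['R'],z['t'])
def tri(obs):
    A=np.zeros((3,3));b=np.zeros(3)
    for (K,R,t),uv in obs:
        d=R.T@np.linalg.solve(K,[uv[0],uv[1],1]); d/=np.linalg.norm(d); P=np.eye(3)-np.outer(d,d); A+=P; b+=P@(-R.T@t)
    return np.linalg.solve(A,b)
def proj(inf,X):
    K,R,t=inf; p=K@(R@np.asarray(X,float)+t); return p[:2]/p[2]
E
python3 - <<'E'
from h import *
out=[]
for f in ['w1','w2']:
    im,inf=load(f)
    uv=proj(inf,[463,242,75]).astype(int); uk=proj(inf,[535,371,90]).astype(int)
    print(f,uv,uk)
    for c,n in ((uv,'key'),(uk,'hole')):
        cr=im[max(c[1]-40,0):c[1]+40,max(c[0]-40,0):c[0]+40]; out.append(cv2.resize(cr,(390,290),interpolation=cv2.INTER_CUBIC))
save(np.vstack([np.hstack(out[:2]),np.hstack(out[2:])]),'crop1.png')
E
```

```text
w1 [225 173] [359 249]
w2 [288 220] [427 299]
```

View pics/crop1.png

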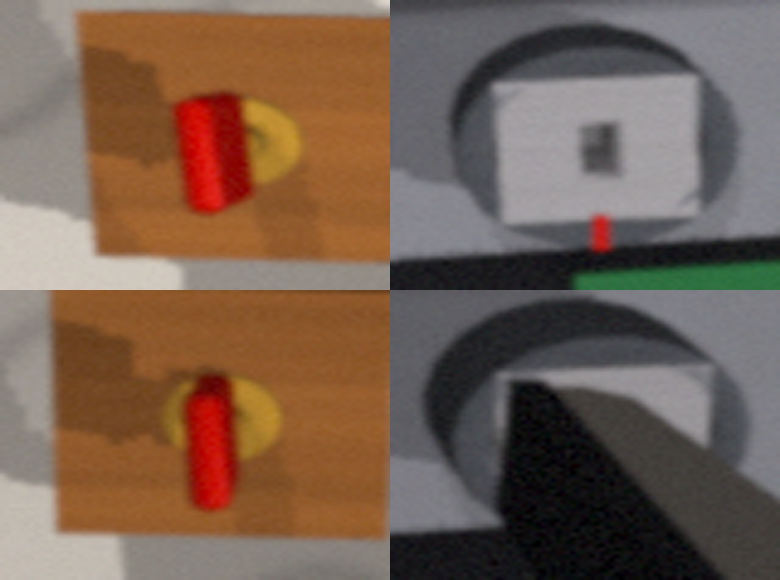

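Run:
```python
from h import *
robot.movep([590,350,180],down(np.pi/2)); look(['keyhole'],'w3')
robot.movep([530,260,180],down(np.pi/2)); look(['key','keystand_hole0'],'w4'); print(T())
out=[]
for f in ['w3','w4']:
    im,inf=load(f)
    uv=proj(inf,[463,242,75]); uk=proj(inf,[535,371,90])
    for c in (uv,uk):
        M=np.float32([[4.8,0,195-4.8*c[0]],[0,4.8,145-4.8*c[1]]]); out.append(cv2.warpAffine(im,M,(390,290),flags=cv2.INTER_CUBIC))
    print(f,uv,uk)
save(np.vstack([np.hstack(out[:2]),np.hstack(out[2:])]),'crop2.png')
```

```text
w3 keyhole [(array([536.6, 369.7,  90.8]), 0.69)]
w4 key [(array([461.4, 242.7,  20. ]), 0.65)]
w4 keystand_hole0 [(array([462.9, 240.4,  41.2]), 0.97)]
5.9
w3 [177.82217959  73.61419491] [345.87799362 171.16035067]
w4 [297.05391334 153.31745691] [452.15712838 242.84345589]
```

View pics/crop2.png

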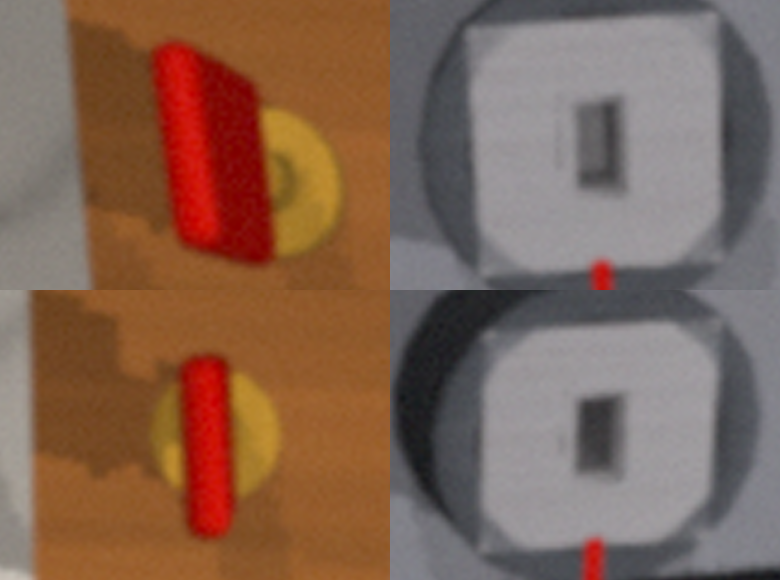

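Run:
```python
from h import *
i3=load('w3')[1]; im4,i4=load('w4')
c3=lambda x,y,o=390:(345.878+(x-o-195)/4.8,171.16+(y-145)/4.8)
c4=lambda x,y,o=390:(452.157+(x-o-195)/4.8,242.843+(y-290-145)/4.8)
H=tri([(i3,c3(601,144)),(i4,c4(600,436.5))]); print('hole',H)
print('plane', ray(i3,c3(601,144),90),ray(i4,c4(600,436.5),90))
def yaw(p,q): d=q-p; return np.arctan2(d[1],d[0])
for i,c,S in ((i3,c3,[[(470,30),(485,275)],[(718,15),(720,255)],[(718,14),(470,28)],[(578,105),(579,188)],[(622,97),(624,190)]]),(i4,c4,[[(484,340),(481,550)],[(718,325),(713,540)],[(718,320),(484,338)],[(577,400),(577,472)]])):
    for n,(a,b) in enumerate(S): print('yaw',n,round(yaw(ray(i,c(*a),90),ray(i,c(*b),90)),3))
print('mark',tri([(i3,c3(601,270)),(i4,c4(594,555))]))
for f in ['w1','w2','w3','w4']:
    im,inf=load(f); hsv=cv2.cvtColor(im,cv2.COLOR_RGB2HSV)
    m=((hsv[...,0]<8)|(hsv[...,0]>172))&(hsv[...,1]>200)&(im[...,0]>160)
    u=proj(inf,[463,242,86]); m2=np.zeros_like(m); a,b=u.astype(int); m2[max(b-30,0):b+30,max(a-30,0):a+30]=1; m&=m2>0
    p=np.argwhere(m)[:,::-1]; w=np.array([ray(inf,q,86) for q in p]); r=cv2.minAreaRect(w.astype(np.float32))
    C=w-w.mean(0); v=np.linalg.svd(C,full_matrices=False)[2][0]
    print(f,len(p),'red',w.mean(0),r,'yaw',np.arctan(v[1]/v[0]))
```

```text
hole [534.91211408 373.4475373   90.73086191]
plane [534.83819617 373.60077173] [535.2756592  373.63941936]
yaw 0 0.066
yaw 1 0.052
yaw 2 -1.516
yaw 3 0.033
yaw 4 0.049
yaw 0 0.074
yaw 1 0.103
yaw 2 -1.493
yaw 3 0.103
mark [555.15737851 373.45520933  94.40612114]
w1 213 red [464.78719334 244.93974346] ((464.673095703125, 244.7752685546875), (27.800100326538086, 6.896523952484131), 3.331054210662842) yaw 0.041460590526902034
w2 180 red [464.73208063 245.11873892] ((464.8266906738281, 245.11256408691406), (5.323241710662842, 27.2965087890625), 88.85426330566406) yaw 0.03486228047898691
w3 320 red [464.43577362 244.94147788] ((464.40789794921875, 244.93814086914062), (27.12939453125, 5.938836097717285), 2.397674083709717) yaw 0.03772759133454869
w4 249 red [464.50462068 245.06827406] ((464.3097839355469, 245.0603485107422), (26.95750617980957, 5.726138591766357), 1.7358657121658325) yaw 0.04239643623812812
```

Run:
```python
from h import *
for b in (0,np.pi):
  for q in (np.pi/2+.065,np.pi/2+.065-1.45,np.pi/2+.065-.7):
    j=kin.ik([535,373.5,103],down(q+b)); print(b,q,None if j is None else np.round(j,2))
y=.04; P=np.pi/2
grip(0.45,40)
robot.movep([464.5,245,120],down(P+y))
robot.servo_line([464.5,245,53],80)
grip(0.0,40); o=robot.observe(); print(o['grip_width'],o['grip_force'],o['contact_force'],o['tcp_pos'],T())
robot.servo_line([464.5,245,150],80)
o=robot.observe(); print(o['grip_width'],o['grip_force'],o['contact_force'],o['joints'],T())
```

```text
0 1.6357963267948965 [-0.67  0.55  0.01  1.66 -0.01  0.92  0.98]
0 0.18579632679489655 [-0.87  0.56  0.29  1.68 -0.19  0.93 -0.32]
0 0.9357963267948965 [-0.76  0.55  0.13  1.67 -0.09  0.92  0.35]
3.141592653589793 1.6357963267948965 [-1.12  0.63  0.65  1.69 -0.44  0.97 -1.81]
3.141592653589793 0.18579632679489655 [-0.44  0.58 -0.31  1.65  0.21  0.95  2.51]
3.141592653589793 0.9357963267948965 [ 0.11  1.03 -1.33  1.61  1.03  1.35  2.71]
0.06629378572373341 40.00221979455091 [ 0.27118504 -0.29814706  1.78863876] [464.58052035 244.96923825  53.10141227] 8.8
0.07066750503001884 39.995029771069994 [-1.04025367  0.05602971 -0.97017634] [-0.57469276  0.29813216  0.0304259   1.94223603 -0.01136123  0.90256475
  1.07230197] 10.2
```

```bash
cat >> h.py <<'E'
def push_down(x,y,z0,z1,fmax=8,step=1.0,feed=40):
    """step down until contact; returns z reached"""
    f0=np.array(robot.observe()['contact_force']); z=z0
    while z>z1+1e-6:
        z=max(z-step,z1); robot.servo_line([x,y,z],feed)
        f=np.array(robot.observe()['contact_force'])-f0
        if abs(f[2])>fmax: break
    return z,f
E
python3 - <<'E'
from h import *
P=np.pi/2; ps=P+.065; x,y=535,373.5
robot.movep([x,y,135],down(ps)); robot.servo_line([x,y,128],60); robot.hold(.3)
print(T(),robot.observe()['tcp_pos'])
offs=[(0,0)]+[(r*np.cos(a),r*np.sin(a)) for r,n in ((.9,6),(1.8,10)) for a in np.arange(n)*2*np.pi/n]
for dx,dy in offs:
    z,f=push_down(x+dx,y+dy,128,119)
    print(round(dx,1),round(dy,1),z,np.round(f,1),T())
    if z<=119: break
    robot.servo_line([x+dx,y+dy,128],60)
E
```

```text
11.4 [535.13973165 373.42523625 128.36164175]
0 0 119.0 [ 0.1  0.2 -0.3] 13.7
```

Run:
```python
from h import *
x,y=535,373.5
z,f=push_down(x,y,119,101,fmax=10,step=2); print(z,f,robot.observe()['tcp_pos'],robot.observe()['grip_width'],T())
save(viewer.read_camera('wrist'),'k1.png')
```

```text
101 [-2.93676097 -1.89971951 10.06732766] [535.88666474 373.79356883 102.90436628] 0.06995543767979327 15.9
```

View pics/k1.png

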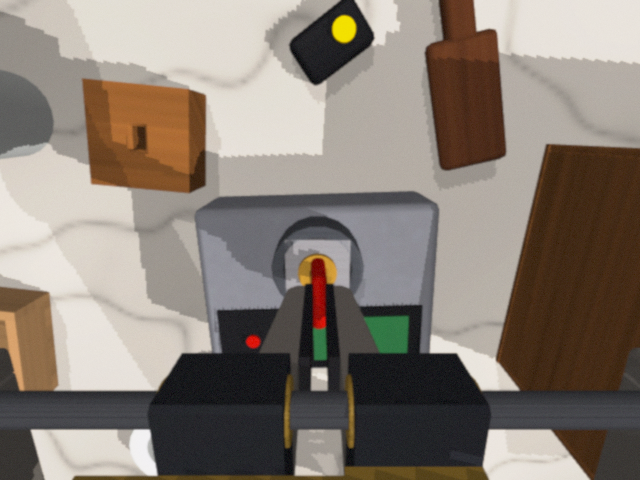

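Run:
```python
from h import *
x,y,z=535.5,373.6,103.; ps=np.pi/2+.065
robot.servo_line([x,y,z],20); o=robot.observe(); t0=np.array(o['wrist_torque']); print(o['contact_force'],t0)
for a in list(np.arange(.2,1.2,.2))+list(np.arange(1.2,1.66,.05)):
    robot.servo_line([x,y,z],30,rotation=down(ps-a)); o=robot.observe(); t=np.array(o['wrist_torque'])-t0
    R=Rn.from_rotvec(o['tcp_rot']).as_matrix(); 
    act=ps-np.arctan2(R[1,1],R[0,1])
    print(round(a,2),round(act,3),np.round(o['contact_force'],1),np.round(t,2),round(o['grip_width'],3))
    if abs(t[2])>0.5: break
print(T())
```

```text
[ 0.14192609 -0.36825109  2.60551434] [-0.05953971 -0.0326603   0.03475583]
0.2 0.197 [ 0.3 -0.8  2.7] [-0.08  0.11 -0.02] 0.069
0.4 0.395 [-0.5 -0.6  2.6] [-0.1   0.09 -0.01] 0.066
0.6 0.595 [ 0.4 -0.8  2.9] [-0.1   0.07 -0.01] 0.068
0.8 0.795 [0.6 0.9 1.3] [-0.06 -0.05  0.04] 0.072
1.0 0.995 [0.2 0.7 1.9] [ 0.05 -0.06  0.03] 0.068
1.2 1.195 [ 0.  -0.9  1. ] [ 0.01 -0.12 -0.  ] 0.067
1.25 1.246 [1.3 0.9 1.6] [-0.01 -0.07 -0.05] 0.064
1.3 1.297 [ 0.5 -0.8  1. ] [ 0.02 -0.17  0.01] 0.068
1.35 1.347 [1.2 0.6 0.7] [-0.   -0.11  0.01] 0.066
1.4 1.397 [ 0.6 -0.9  1.9] [ 0.02 -0.11  0.03] 0.072
1.45 1.448 [1.1 0.  0.7] [ 0.07 -0.21 -0.02] 0.067
1.5 1.497 [ 0.5 -0.1  0.5] [-0.03 -0.16  0.14] 0.067
1.55 1.547 [ 1.6 -0.2  0.9] [ 0.01 -0.22  0.13] 0.069
1.6 1.597 [ 0.5  0.  -0.6] [-0.06 -0.26  0.27] 0.067
1.65 1.647 [ 1.5 -1.2  1.2] [-0.07 -0.27  0.34] 0.066
20.6
```

Run:
```python
from h import *
x,y,z=535.5,373.6,103.; ps=np.pi/2+.065
robot.servo_line([x,y,z],30,rotation=down(ps-1.42)); robot.hold(.3); print(robot.observe()['wrist_torque'],robot.observe()['contact_force'])
grip(0.4); robot.servo_line([x,y,200],120)
P=np.pi/2
robot.movep([590,300,190],down(P)); im,inf=look(['key','keystand_hole0'],'w5')
robot.movep([535,120,190],down(P)); look(['tub_blue','tub_green','slot2'],'w6')
robot.movep([535,-60,190],down(P)); look(['tub_green','tub_yellow','tub_blue'],'w7')
print(T())
robot.movep([530,-300,230],down(P)); look(['reader','reader_handle','hook_seat','hookstand'],'w8')
robot.movep([600,-340,260],down(P)); look(['reader','reader_handle','hook_seat','hookstand'],'w9')
print(T())
save(np.vstack([np.hstack([cv2.resize(load(f)[0],(400,300)) for f in q]) for q in (('w5','w6'),('w8','w9'))]),'m1.png')
```

```text
[ 0.08482417 -0.17269491  0.03246504] [0.3071976  0.14270239 0.73857493]
w5 key [(array([533.1, 373.4,  68.7]), 0.94)]
w5 keystand_hole0 [(array([459.6, 243. ,  38.8]), 0.79)]
w6 tub_blue [(array([453.2, 131. ,   1.8]), 0.91)]
w6 tub_green [(array([442.9, -13. ,   4.3]), 0.67)]
w6 slot2 [(array([ 645. , -101.7,   10.8]), 0.96)]
w7 tub_green [(array([441.5,  -9.6,   1. ]), 0.55)]
w7 tub_yellow [(array([ 451.2, -114.7,    0.8]), 0.96)]
w7 tub_blue [(array([4.498e+02, 1.275e+02, 2.000e-01]), 0.76)]
26.1
w8 reader [(array([ 4.456e+02, -3.109e+02, -1.000e-01]), 0.67)]
w8 reader_handle [(array([ 481. , -316.1,  114.3]), 0.85)]
w8 hook_seat []
w8 hookstand [(array([ 6.24e+02, -3.56e+02, -6.00e-01]), 0.8)]
w9 reader [(array([ 4.441e+02, -3.085e+02, -2.000e-01]), 0.78)]
w9 reader_handle [(array([ 643.2, -101. ,   10.7]), 0.73)]
w9 hook_seat [(array([ 604.2, -360.5,  165. ]), 0.61)]
w9 hookstand [(array([ 624.8, -352.4,   -2.4]), 0.62)]
28.0
```

View pics/m1.png

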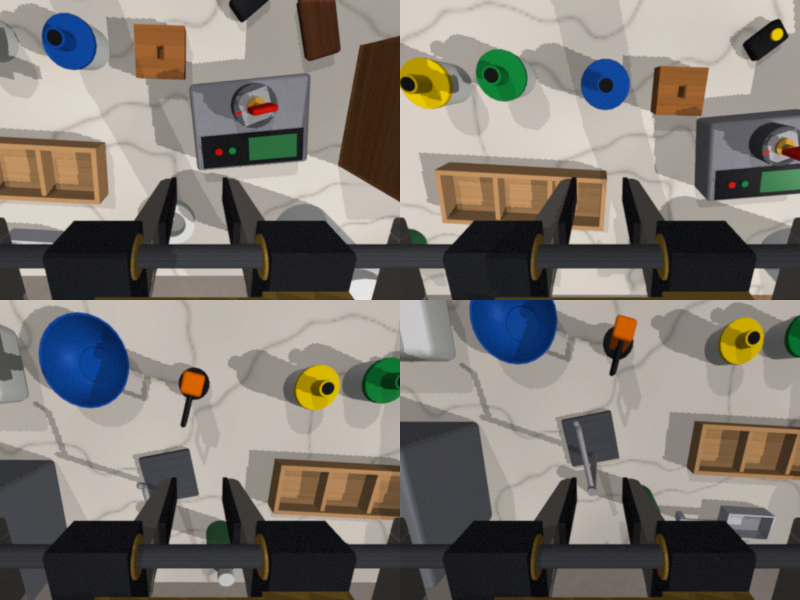

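The mosaic shows the key on the switch with its mark turned to the left (clockwise, on) and all tubs standing. The reader has its handle pointing away from the robot (w8 around 190,385). The hook arm points towards the robot (w9 from 590,490 to 577,425).

Run:
```python
from h import *
im9,i9=load('w9'); im8,i8=load('w8')
def crop(im,c,s,W=390,Hh=290): return cv2.warpAffine(im,np.float32([[s,0,W/2-s*c[0]],[0,s,Hh/2-s*c[1]]]),(W,Hh),flags=cv2.INTER_CUBIC)
im5,i5=load('w5')
a=crop(im9,(304,252),2.6); b=crop(im8,(306,148),3); c=crop(im5,(257,83),4); d=crop(im9,(354,75),2.6)
save(np.vstack([np.hstack([a,b]),np.hstack([c,d])]),'crop3.png')
def blob(f,lo,hi,c=None,z=None):
    im,inf=load(f); m=cv2.inRange(cv2.cvtColor(im,cv2.COLOR_RGB2HSV),lo,hi)
    if c is not None: 
        k=np.zeros_like(m); cv2.circle(k,tuple(int(v) for v in c),35,255,-1); m&=k
    n,l,s,ce=cv2.connectedComponentsWithStats(m); i=1+np.argmax(s[1:,4]); return ce[i],s[i,4],l==i
for n,X,fs in (('blue',(455,130,94),('w4','w6')),('green',(443,-12,94),('w6','w7')),('yellow',(453,-115,94),('w7','w8'))):
    ob=[]
    for f in fs:
        inf=load(f)[1]; ce,ar,_=blob(f,(0,0,0),(180,255,45),proj(inf,X)); ob.append((inf,ce)); print(n,f,ce,ar,np.round(ray(inf,ce,94),1))
    print(n,'tri',np.round(tri(ob),1))
for f in ('w8','w9'):
    inf=load(f)[1]; ce,ar,m=blob(f,(5,150,200),(22,255,255),proj(inf,(445,-308,130)))
    w=np.array([ray(inf,q,130) for q in np.argwhere(m)[:,::-1]],np.float32); print('reader',f,ce,ar,cv2.minAreaRect(w))
```

```text
blue w4 [147.81818182 144.54040404] 396 [455.4 129.7]
blue w6 [329.18550725 136.03188406] 345 [455.1 130.1]
blue tri [455.2 130.1  94.9]
green w6 [145.18489583 119.97916667] 384 [443.5 -11.7]
green w7 [379.89664083 120.88372093] 387 [443.4 -11. ]
green tri [443.5 -11.2  95.1]
yellow w7 [243.74777448 134.96142433] 337 [ 454.  -116.4]
yellow w8 [524.35222672 141.04048583] 247 [ 454.  -115.5]
yellow tri [ 454.  -116.1   95.1]
reader w8 [308.60734788 133.85993111] 871 ((448.337890625, -305.77001953125), (23.29818344116211, 22.613277435302734), 75.93049621582031)
reader w9 [361.16899441  43.74022346] 716 ((448.2723083496094, -305.7425842285156), (21.95130729675293, 20.462507247924805), 75.64131927490234)
```

View pics/crop3.png

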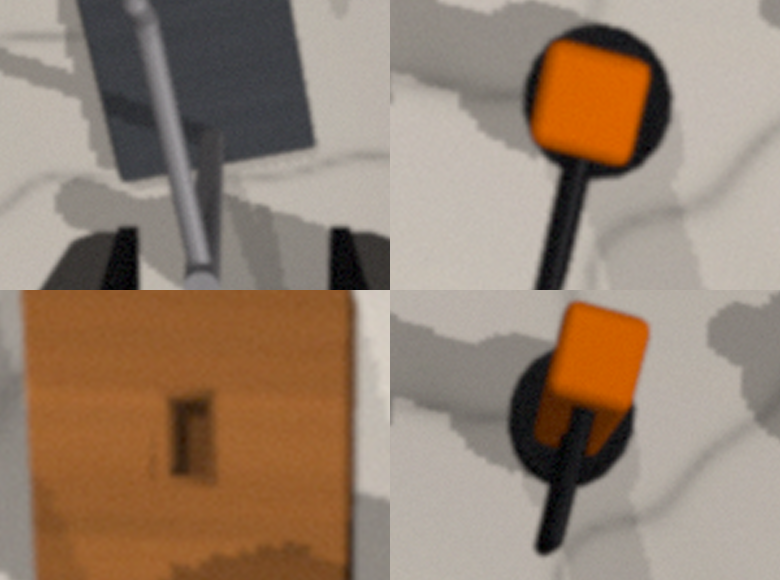

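Run:
```python
from h import *
i9=load('w9')[1]; i5=load('w5')[1]
c=lambda x,y:(304+(x-195)/2.6,252+(y-145)/2.6)
a=ray(i9,c(143,15),165); b=ray(i9,c(196,255),165); p=ray(i9,c(201,275),175)
print('arm',a,b,'angle',np.arctan2(*(b-a)[::-1]),'post',p)
print('hole',ray(i5,(255.75,83.5),40))
g=1.323
grip(1.0,30)
robot.movep([448.3,-305.8,220],down(g)); robot.servo_line([448.3,-305.8,91],150)
o=robot.observe(); print(o['contact_force'])
grip(0.2,30); o=robot.observe(); print(o['grip_width'],o['grip_force'],o['tcp_pos'])
robot.servo_line([448.3,-305.8,245],120); o=robot.observe(); print(o['grip_width'],o['grip_force'],o['contact_force'],T())
viewer.read_camera('top')
for n in ('yellow','green','blue'): print(n,pin('tub_'+n,'top'))
viewer.read_camera('wrist')
print(pin('reader','wrist'),T())
```

```text
arm [ 571.22241615 -367.98728183] [ 653.09757527 -352.24457641] angle 0.18995863644477948 post [ 655.705353   -350.25084279]
hole [464.63488351 244.58170383]
[0.41754921 0.08839806 0.11094168]
0.30308998154152916 29.98831272125244 [ 448.25667761 -305.85492998   90.96949449]
0.2962500668948423 29.98647451400757 [-0.6792581  -0.24080192 -1.75484343] 33.1
yellow [(array([ 4.572e+02, -1.138e+02,  4.000e-01]), 0.61)]
green [(array([439.2, -12.3,  -3.3]), 0.82)]
blue [(array([4.544e+02, 1.302e+02, 3.000e-01]), 0.81)]
[(array([ 445.2, -308.4,  151.2]), 0.98)] 33.4
```

Run:
```python
from h import *
g=1.323; rot=down(g)
for n,(x,y) in (('yellow',(454,-116)),('green',(443.5,-11.2)),('blue',(455.2,130))):
    viewer.read_camera('top'); r=pin('tub_'+n,'top'); print(n,r)
    if not r or np.hypot(*(r[0][0][:2]-[x,y]))>12: print('moved?'); break
    robot.servo_line([x,y,245],150); robot.servo_line([x,y,225],60); robot.hold(1.7)
    print(robot.observe()['tcp_pos'])
    viewer.read_camera('side'); print(pin('tub_'+n,'side'),pin('reader','side'),T())
    robot.servo_line([x,y,245],80)
```

```text
yellow [(array([ 4.568e+02, -1.158e+02,  2.000e-01]), 0.69), (array([455.4, 129.9,  -2.6]), 0.62)]
[ 454.00781914 -115.99472273  225.01793757]
[(array([ 451.6, -118. ,   -1.6]), 0.6), (array([379.6, 459. ,  -0.8]), 0.44)] [(array([ 455.8, -114.9,  131.7]), 0.94), (array([456.6, 125.2,  -4. ]), 0.64)] 37.2
green [(array([442.7, -11.4,  -4.7]), 0.6)]
[443.51672945 -11.17885674 225.01100372]
[(array([443.4, -11.9,  -1.4]), 0.64)] [(array([445.4, -11.7, 132. ]), 0.93)] 40.9
blue [(array([455.2, 131.2,  -1. ]), 0.79), (array([ 457.4, -115.7,   -1.8]), 0.54)]
[455.2072355  130.03268917 225.00563319]
[(array([456.1, 127.1,  -4.4]), 0.89)] [(array([456.9, 130.6, 135.8]), 0.94), (array([648.6, -11.4,  -1.6]), 0.54)] 44.8
```

Run:
```python
from h import *
h=.19; u=np.array([np.cos(h),np.sin(h)]); ry=np.array([np.sin(h),-np.cos(h)])
seat=np.array([604,-361.5]); p=seat-33*ry; q=p-90*u; print(p,q)
robot.servo_line([q[0],q[1],245],200,rotation=down(h)); print(T(),robot.observe()['grip_width'])
robot.servo_line([q[0],q[1],177],120)
for s in (60,30,0):
    robot.servo_line([*(p-s*u),177],80); print(s,robot.observe()['contact_force'])
viewer.read_camera('side'); print(pin('reader_handle','side'),pin('hook_seat','side'))
robot.hold(.2); z,f=push_down(*p,177,140,fmax=3,step=2,feed=40); print(z,f,T())
save(viewer.read_camera('side')[130:300,250:450].repeat(3,0).repeat(3,1),'hang.png')
print(robot.observe()['tcp_pos'])
```

```text
[ 597.76765647 -329.09386024] [ 509.38727531 -346.09116079]
47.8 0.2971434462598224
60 [-1.21707714 -0.09055474 -1.33352808]
30 [ 0.27744631  0.90526423 -1.73252849]
0 [ 2.41419895e-03 -1.46781447e+00 -2.69145886e+00]
[(array([ 596.4, -364.7,  200.2]), 0.74)] [(array([ 609.2, -361.6,  161. ]), 0.63), (array([ 623. , -356.8,    3.1]), 0.45)]
143 [-1.15604268  0.83939686  5.91043103] 54.7
[ 598.23451446 -329.02519609  144.00701642]
```

View pics/hang.png

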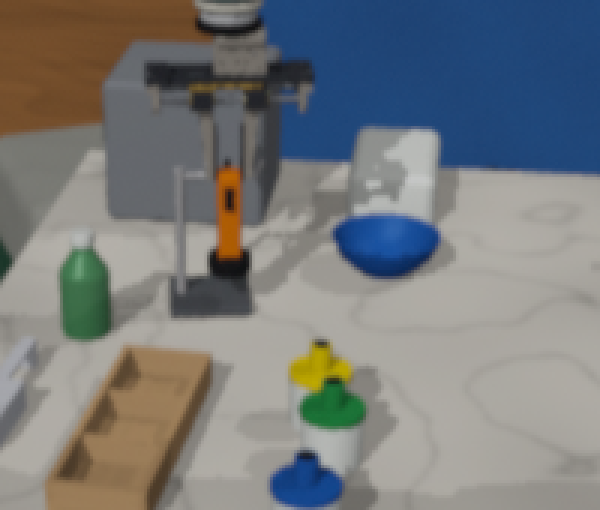

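The picture shows the reader at (230,215) on the hook arm in front of the post, with contact at the expected height. Next I'll release it gently and measure the rack.

Run:
```python
from h import *
p=[597.77,-329.09]
grip(0.3,3); robot.hold(.5); grip(0.45); robot.hold(.5); grip(1.0); robot.hold(1)
viewer.read_camera('side'); print(pin('reader','side'),pin('reader_handle','side'))
robot.servo_line([*p,270],100)
robot.movep([600,-240,300],down(np.pi/2)); look(['reader','reader_handle'],'w10')
P=np.pi/2
robot.movep([690,20,240],down(P)); look(['slot0','rack'],'w11',3); print(T())
robot.movep([690,-60,200],down(P)); look(['slot0','tub_yellow','tub_green'],'w12',3); print(T())
viewer.read_camera('side'); print(pin('reader','side'),pin('reader_handle','side'))
save(np.vstack([np.hstack([cv2.resize(load(f)[0],(400,300)) for f in ('w10','w11')]),np.hstack([cv2.resize(viewer.read_camera('side')[130:300,250:450],(400,300)),cv2.resize(load('w12')[0],(400,300))])]),'m2.png')
```

```text
[(array([ 607.9, -381.6,   51.9]), 0.63)] [(array([ 599.5, -366.8,  169.9]), 0.74)]
w10 reader [(array([ 605.6, -381.1,   54. ]), 0.94)]
w10 reader_handle [(array([ 603.2, -359.7,  172.9]), 0.62)]
w11 slot0 [(array([646.6, -10.6,  11. ]), 0.72), (array([ 642. , -100.6,   12.3]), 0.69), (array([654.1,  83. ,  11. ]), 0.6)]
w11 rack [(array([646.8, -14. ,  -3.6]), 0.85)]
62.2
w12 slot0 [(array([ 643.1, -101.1,    9.5]), 0.91), (array([648.6, -11.4,  12.1]), 0.74), (array([653.3,  82.5,   9.6]), 0.63)]
w12 tub_yellow [(array([ 757.6, -255.2,   -4.4]), 0.19)]
w12 tub_green [(array([ 756.6, -254.7,    1. ]), 0.38)]
62.9
[(array([ 605.3, -371.6,   53. ]), 0.7), (array([ 417.5, -479.3,    0.8]), 0.57)] [(array([ 601.6, -364.9,  169.5]), 0.92), (array([466.4, 244.2,  -3.8]), 0.34)]
```

View pics/m2.png

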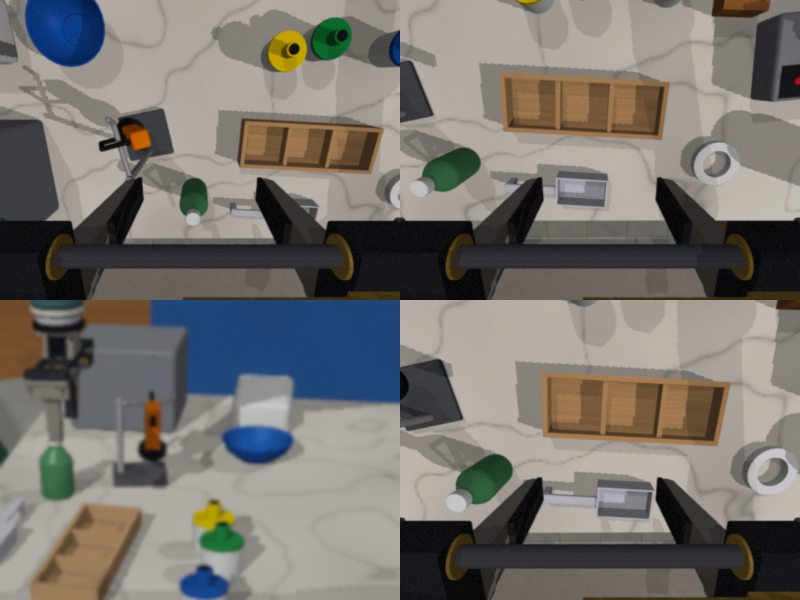

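The mosaic shows the reader hanging on the hook at (152,430) in the side view, and the empty rack at (630,410) in w12. Now I'll move the tubs.

```bash
cat >> h.py <<'E'
def tag(inf,im,X):
    m=cv2.inRange(cv2.cvtColor(im,cv2.COLOR_RGB2HSV),(0,0,0),(180,255,45)); k=np.zeros_like(m)
    cv2.circle(k,tuple(int(v) for v in proj(inf,[X[0],X[1],94])),35,255,-1); m&=k
    n,l,s,ce=cv2.connectedComponentsWithStats(m); i=1+np.argmax(s[1:,4]); return ray(inf,ce[i],94),s[i,4]
E
cat > tub.py <<'E'
from h import *
import sys
n=sys.argv[1]; ex=np.array(eval(sys.argv[2])); sl=np.array(eval(sys.argv[3])); P=np.pi/2
robot.movep([ex[0]+85,ex[1],190],down(P)); inf=cam('wrist'); im=viewer.read_camera('wrist')
r=pin('tub_'+n,'wrist',inf); X=r[0][0]; c,a=tag(inf,im,X); print(n,r,'tag',c,a)
assert np.hypot(*(c-X[:2]))<15
grip(0.5,30); robot.movep([*c,140],down(P)); robot.servo_line([*c,70],100)
print('f',np.round(robot.observe()['contact_force'],1)); grip(0.1,30); o=robot.observe(); print('w',o['grip_width']*92,o['grip_force'])
robot.servo_line([*c,150],120); robot.servo_line([*sl,150],180); robot.servo_line([*sl,100],100)
robot.hold(.2); z,f=push_down(*sl,100,76,fmax=4,step=2,feed=60); print('down',z,np.round(f,1))
grip(0.5); robot.servo_line([*sl,160],150); print(T())
E
python3 - <<'E'
from h import *
for f,C in (('w12',[(543,373),(728,382),(717,444),(541,437)]),):
    inf=load(f)[1]; W=np.array([ray(inf,((x-400)*1.6,(y-300)*1.6),40) for x,y in C]); print(W,W.mean(0))
E
python3 tub.py green '(443.5,-11.2)' '(647.5,-11)'
```

```text
[[ 591.62717189 -146.03566903]
 [ 605.52499875  131.70138945]
 [ 701.93661628  128.99048035]
 [ 689.19310562 -156.53071093]] [647.07047313 -10.46862754]
green [(array([440.9, -10.1,   1. ]), 0.61)] tag [443.57402184 -11.2045728 ] 375
f [-0.2  0.1  0.7]
w 9.426296242268265 0.0
down 76 [-0.7  1.2  0.5]
74.0
```

Run:
```python
from h import *
o=robot.observe(); print(o['tcp_pos'],o['grip_width'])
P=np.pi/2
robot.movep([540,-11,190],down(P)); im,inf=look(['tub_green','tub_yellow'],'w13',2)
s=viewer.read_camera('side'); print(pin('tub_green','side'),T())
save(np.hstack([cv2.resize(im,(400,300)),cv2.resize(s[200:380,200:440],(400,300))]),'m3.png')
```

```text
[646.86008366 -10.96570079 159.24682642] 0.49668298531593075
w13 tub_green [(array([445.1,  -8.1,   1.3]), 0.86)]
w13 tub_yellow [(array([ 4.626e+02, -8.520e+01,  3.000e-01]), 0.96)]
[(array([446.3,  -9.4,  -3.7]), 0.59)] 74.8
```

View pics/m3.png

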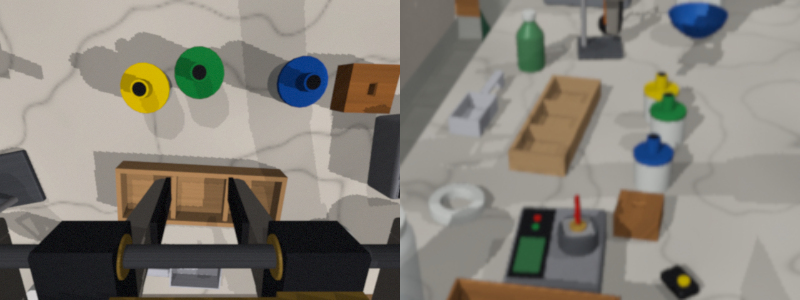

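The picture shows green still standing at (199,72), and yellow knocked towards it at (140,88). The green grasp missed, so I'll retry it and check each step.

Run:
```python
from h import *
P=np.pi/2
im,inf=load('w13'); 
for X in ((445,-8),(462,-85)): print(tag(inf,im,X))
c,a=tag(inf,im,(445,-10))
robot.movep([*c,140],down(P)); robot.servo_line([*c,70],100); o=robot.observe(); print(o['tcp_pos'],o['grip_width'],np.round(o['contact_force'],1))
a=viewer.read_camera('wrist')
for w in (.35,.28,.22):
    grip(w,30); o=robot.observe(); print(w,o['grip_width']*92,o['grip_force'],np.round(o['contact_force'],1))
b=viewer.read_camera('wrist'); print(T())
save(np.hstack([cv2.resize(a,(400,300)),cv2.resize(b,(400,300))]),'m4.png')
```

```text
(array([443.60596466, -11.19053363]), np.int32(383))
(array([463.44532486, -86.28075806]), np.int32(330))
[444.29966421 -11.21233749  70.37003697] 0.5012365303179752 [ 0.3 -0.3  0.5]
0.35 32.33828140937718 0.0 [-0.2 -0.7 -0.4]
0.28 25.534131259617304 0.0 [-0.5  0.2 -0.4]
0.22 20.290284213643787 0.0 [ 0.1 -0.9  0.3]
77.3
```

View pics/m4.png

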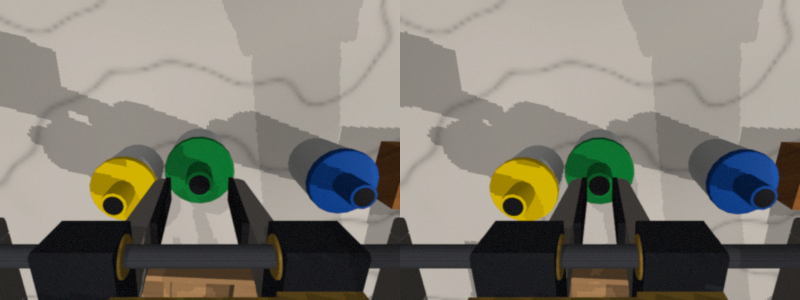

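The finger-tip row and gap in this picture imply the tips sit about 25–30 mm above where I assumed, just over the knob. I'll open and feel downward for the lid.

Run:
```python
from h import *
c=[443.6,-11.2]; sl=[647.3,-10.8]
grip(.5,30); robot.servo_line([*c,70],60); robot.hold(.2)
z,f=push_down(*c,70,40,fmax=2.5,step=2,feed=50); print('lid',z,f,T(),robot.observe()['tcp_pos'])
robot.servo_line([*c,z+5],60)
grip(.1,30); o=robot.observe(); print(o['grip_width']*92,o['grip_force'])
```

```text
lid 40 [-1.28316901  0.37025535  1.57460879] 82.0 [443.47210119 -11.21292758  39.86406797]
23.097992007311067 30.000067949295044
```

```bash
python3 - <<'E'
from h import *
c=[443.6,-11.2]; sl=[647.3,-10.8]
robot.servo_line([*c,130],120); o=robot.observe(); print(o['grip_width']*92,o['grip_force'],o['contact_force'])
robot.servo_line([*sl,130],180); robot.servo_line([*sl,75],100)
robot.hold(.2); z,f=push_down(*sl,75,51,fmax=3,step=2,feed=60); print('down',z,np.round(f,1))
grip(.5); robot.servo_line([*sl,140],150); print(T())
E
sed -i 's/\[\*c,70\],100/[*c,45],100/; s/\[\*c,150\],120/[*c,130],120/; s/\[\*sl,150\]/[*sl,130]/; s/\[\*sl,100\],100/[*sl,75],100/; s/\*sl,100,76,fmax=4/*sl,75,51,fmax=3/; s/\[\*sl,160\]/[*sl,140]/; s/140\],down/120],down/' tub.py
sed -i 's/^robot.servo_line(\[\*c,130\]/assert o["grip_force"]>20\n&/' tub.py; cat tub.py
python3 tub.py yellow '(463,-86)' '(642.3,-102)' && python3 tub.py blue '(455.2,130)' '(652.7,81)'
```

```text
23.07356113584812 29.999542236328125 [ 0.89742828 -1.28127483 -1.55849616]
down 51 [-3.2  0.3 11. ]
90.0
from h import *
import sys
n=sys.argv[1]; ex=np.array(eval(sys.argv[2])); sl=np.array(eval(sys.argv[3])); P=np.pi/2
robot.movep([ex[0]+85,ex[1],190],down(P)); inf=cam('wrist'); im=viewer.read_camera('wrist')
r=pin('tub_'+n,'wrist',inf); X=r[0][0]; c,a=tag(inf,im,X); print(n,r,'tag',c,a)
assert np.hypot(*(c-X[:2]))<15
grip(0.5,30); robot.movep([*c,120],down(P)); robot.servo_line([*c,45],100)
print('f',np.round(robot.observe()['contact_force'],1)); grip(0.1,30); o=robot.observe(); print('w',o['grip_width']*92,o['grip_force'])
assert o["grip_force"]>20
robot.servo_line([*c,130],120); robot.servo_line([*sl,130],180); robot.servo_line([*sl,75],100)
robot.hold(.2); z,f=push_down(*sl,75,51,fmax=3,step=2,feed=60); print('down',z,np.round(f,1))
grip(0.5); robot.servo_line([*sl,140],150); print(T())
yellow [(array([461.4, -87.3,  -1.9]), 0.81)] tag [463.28403175 -86.00670056] 342
f [-0.4 -0.1 -0.4]
w 23.399605271174643 30.00065714120865
down 53 [-0.5 -0.8  4.4]
99.8
blue [(array([454.2, 126.7,   1.5]), 0.73)] tag [455.09724316 130.06766899] 359
f [ 0.1 -1.5 -0.1]
w 23.320115831243882 30.00074476003647
down 53 [-1.2 -0.8  4.4]
110.0
```

Run:
```python
from h import *
P=np.pi/2
robot.movep([715,-10,230],down(P)); inf=cam('wrist'); im=viewer.read_camera('wrist')
for n,s in (('yellow',(642.3,-102)),('green',(647.3,-10.8)),('blue',(652.7,81))):
    m=cv2.inRange(cv2.cvtColor(im,cv2.COLOR_RGB2HSV),(0,0,0),(180,255,45)); k=np.zeros_like(m)
    cv2.circle(k,tuple(int(v) for v in proj(inf,[*s,102])),25,255,-1); mm=m&k
    q,l,st,ce=cv2.connectedComponentsWithStats(mm); i=1+np.argmax(st[1:,4]); print(n,s,ray(inf,ce[i],102),st[i,4],pin('tub_'+n,'wrist',inf))
robot.movep([600,365,230],down(P)); im,inf=look(['key'],'w14')
hsv=cv2.cvtColor(im,cv2.COLOR_RGB2HSV); m=((hsv[...,0]<8)|(hsv[...,0]>172))&(hsv[...,1]>200)&(im[...,0]>160)
k=np.zeros(m.shape,np.uint8); cv2.circle(k,tuple(int(v) for v in proj(inf,[535,373.5,136])),40,1,-1); m&=k>0
w=np.array([ray(inf,q,136) for q in np.argwhere(m)[:,::-1]],np.float32); C=w-w.mean(0); v=np.linalg.svd(C,full_matrices=False)[2][0]
print(len(w),w.mean(0),cv2.minAreaRect(w),'yaw',np.arctan2(v[1],v[0]),'released',.065-1.42,T())
save(im,'w14v.png')
```

```text
yellow (642.3, -102) [ 642.35985701 -102.11677455] 261 [(array([639.4, -99.9,   5.8]), 0.87), (array([813. , -17.1,   1.1]), 0.52)]
green (647.3, -10.8) [647.68406558 -10.5914649 ] 279 [(array([647.8,  -9.5,   6.7]), 0.92)]
blue (652.7, 81) [652.79522854  81.44096847] 267 [(array([650.8,  77.3,   8.8]), 0.69)]
w14 key [(array([533.7, 372.3,  68.2]), 0.84)]
277 [535.4647 372.1821] ((536.5380859375, 368.0403747558594), (5.960409641265869, 38.20616149902344), 13.50898265838623) yaw 1.8068682 released -1.355 112.4
```

View pics/w14v.png

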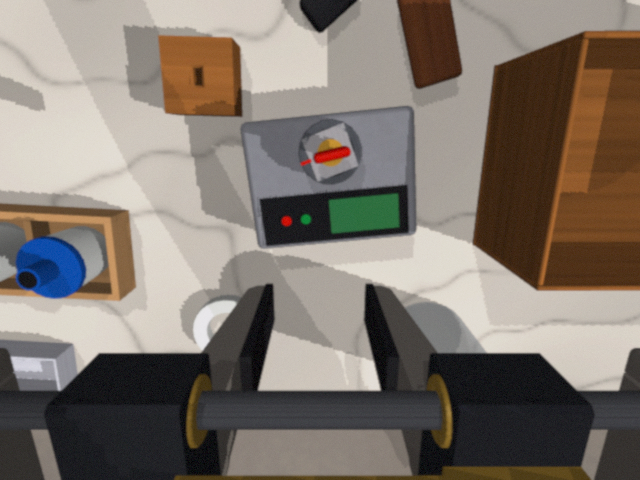

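The picture shows the key upright in the cylinder at (332,156), mark to the left (on), and the empty stand hole at (198,76). Tub placement is within 1 mm. Now I'll turn the switch off.

Run:
```python
from h import *
x,y=535.4,373.6; ps=np.pi/2+.065
robot.movep([x,y,160],down(ps-1.42)); robot.hold(.2)
z,f=push_down(x,y,160,88,fmax=4,step=12,feed=100); print(z,f)
grip(0.0,40); o=robot.observe(); print(o['grip_width']*92,o['grip_force'],o['contact_force']); t0=np.array(o['wrist_torque'])
for a in list(np.arange(1.2,.1,-.2))+list(np.arange(.1,-.36,-.05)):
    robot.servo_line([x,y,z],30,rotation=down(ps-a)); o=robot.observe(); t=np.array(o['wrist_torque'])-t0
    print(round(a,2),np.round(o['contact_force'],1),np.round(t,2))
    if abs(t[2])>0.35 and a<0: break
robot.hold(.3)
robot.servo_line([x,y,z],30,rotation=down(ps-.02)); o=robot.observe(); print(o['contact_force'],o['wrist_torque']-t0,T())
```

```text
88 [0.26368314 0.92382335 1.38093442]
7.773621948029548 39.99871373176575 [ 0.02402119 -0.60390035  1.02737303]
1.2 [0.5 0.  0.8] [ 0.06  0.12 -0.08]
1.0 [-0.  -0.1  1.6] [ 0.04  0.22 -0.05]
0.8 [-0.8 -1.   2.7] [-0.07  0.33 -0.05]
0.6 [-1.7 -0.8  4.5] [-0.23  0.49 -0.09]
0.4 [-1.7 -1.7  4.2] [-0.41  0.65 -0.06]
0.2 [-2.4 -2.6  6.2] [-0.49  0.7  -0.02]
0.1 [-3.4 -3.   4.7] [-0.55  0.7  -0.04]
0.05 [-3.1 -3.   5.3] [-0.57  0.64 -0.03]
0.0 [-2.5 -3.1  4.5] [-0.59  0.71 -0.04]
-0.05 [-2.7 -1.7  5.3] [-0.59  0.67  0.03]
-0.1 [-2.8 -2.5  5. ] [-0.64  0.73 -0.06]
-0.15 [-2.7 -2.6  4.7] [-0.69  0.68 -0.02]
-0.2 [-2.9 -3.9  6. ] [-0.64  0.69 -0.06]
-0.25 [-2.2 -2.8  5.7] [-0.64  0.74 -0.17]
-0.3 [-3.5 -2.6  6.2] [-0.62  0.68 -0.34]
-0.35 [-2.6 -3.5  4.7] [-0.58  0.54 -0.41]
[-0.54523944 -2.35218061  3.64362364] [-0.38061627  0.02369259 -0.03752033] 121.5
```

Run:
```python
from h import *
x,y=535.4,373.6; ps=np.pi/2+.065; z=88
for z in range(91,125,3):
    robot.servo_line([x,y,z],50); f=robot.observe()['contact_force']
    if np.linalg.norm(f)>15: print('pull',z,np.round(f,1))
robot.servo_line([x,y,150],100); o=robot.observe(); print(o['grip_width']*92,o['contact_force'],T())
X,Y=464.6,244.8; r=down(np.pi/2+.04)
robot.servo_line([X,Y,150],150,rotation=r); robot.servo_line([X,Y,72],100); robot.hold(.2)
for dx,dy in ((0,0),(1.5,0),(-1.5,0),(0,1.5),(0,-1.5),(1.5,1.5),(-1.5,-1.5),(1.5,-1.5),(-1.5,1.5)):
    z,f=push_down(X+dx,Y+dy,65,52,fmax=6,step=2,feed=60); print(dx,dy,z,np.round(f,1),T())
    if z<=52: break
    robot.servo_line([X+dx,Y+dy,66],80)
else: raise SystemExit
z,f=push_down(X+dx,Y+dy,52,36,fmax=5,step=2,feed=60); print('home',z,np.round(f,1),robot.observe()['tcp_pos'],T())
```

```text
7.745004898344567 [ 0.24756347 -0.07563897 -0.99133272] 124.9
0 0 52 [-0.2 -0.7  1.5] 128.9
home 36 [-3.3 -2.8 17.9] [464.99400101 245.05255548  37.9909726 ] 130.9
```

Run:
```python
from h import *
grip(0.35); robot.servo_line([464.8,244.9,150],100)
robot.movep([540,300,230],down(np.pi/2)); im,inf=look(['key','keystand_hole0','keyhole'],'w15')
s=viewer.read_camera('side')
for n in ('key','reader','reader_handle','hook_seat','tub_yellow','tub_green','tub_blue','bowl','clicker','brush','scoop','shampoo','chewring'): print(n,pin(n,'side',None,1))
o=robot.observe(); print(o['contact_force'],T())
save(np.hstack([cv2.resize(im,(400,300)),cv2.resize(s[130:400,150:510],(400,300))]),'m5.png')
```

```text
w15 key [(array([462.9, 242.5,  17.5]), 0.86)]
w15 keystand_hole0 [(array([460. , 244.8,  39.7]), 0.84)]
w15 keyhole [(array([536.9, 373.5,  89.4]), 0.89)]
key [(array([465.4, 239.9,  16.1]), 0.45)]
reader [(array([ 608.4, -369.1,   49.9]), 0.72)]
reader_handle [(array([ 599.8, -368.2,  171.6]), 0.52)]
hook_seat [(array([ 608.4, -360.5,  167.2]), 0.8)]
tub_yellow [(array([ 638.3, -102.8,    7.6]), 0.61)]
tub_green [(array([650.5, -12. ,   6.9]), 0.58)]
tub_blue [(array([655.4,  79.2,   4.1]), 0.88)]
bowl [(array([ 4.176e+02, -4.796e+02, -2.000e-01]), 0.67)]
clicker [(array([390.2, 375.5,  -2.3]), 0.83)]
brush [(array([376.5, 457.8,  -0.7]), 0.95)]
scoop [(array([537.2, 368.3,  88.5]), 0.66)]
shampoo [(array([ 758.5, -258.5,    1.1]), 0.96)]
chewring [(array([756.3, 245.3,  -0.9]), 0.83)]
[-0.50938002  0.6177679  -0.08890763] 134.2
```

View pics/m5.png

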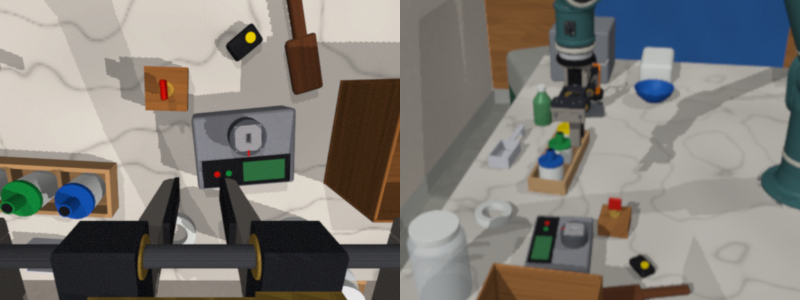

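The last picture shows the key upright in its stand (165,89), the switch mark back at off (248,153), the tubs in the rack and the gripper clear of everything. Handing in.

```bash
python3 -c "
from h import *
print(robot.job_done())"
```

```text
the job is handed in; nothing more can be done
None
```

I handed the job in at about 134 s, with every step done and checked in the camera images, though the hand-in gave no verdict: all three tubs read in order and racked, the reader on its hook, the switch off and the key back in its stand.

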